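# Grease a bearing block through its tilted nipple

## Robot

A 6-joint arm with a two-finger parallel gripper is mounted at the origin on a cart in front of the work surface, level with it; the furniture and walls round the work are solid. World frame = base frame: x ahead of the robot, y to its left, z up, the work surface at z = 0. Lengths are in m, angles in rad, forces in N, time in s.
With the tool pointing down it reaches from about 0.375 to 0.925 m from the base axis. Payload 5.7 kg.
Tool frame: the origin (TCP) lies midway between the tips of the shut fingers; the grasp point (between the pads) lies 19 mm behind it; x points along the fingers, y is the direction in which the jaws open and shut, and the axes are right-handed (so a half turn about x gives the same grasp; the last joint's range is limited). The gripper opens to 85 mm and grips with 20 to 120 N. Pads are 22 mm wide; open, the fingers measure 114 mm over their backs; the gripper's body (76 mm by 85 mm) begins 54 mm behind the grasp point. The pads swing forward as they close: fully open they stand 13 mm farther back than shut.
Start: joints at [1.1, 0.359, 1.51, -0, 1.272, -0.115], TCP at [0.209, 0.562, 0.193] pointing down, gripper open.
Joint ranges: [-2.97, 2.97], [-1.01, 2.36], [0.21, 2.38], [-0.96, 4.11], [0.2, 2.71], [-2.98, 2.98]. Speed limits (rad/s): [2.39, 2.39, 3.14, 3.14, 3.14, 3.14].

## Interface

Orientations are given as a 3x3 rotation matrix whose columns are the frame's x, y, z axes.
In Python, from rig import r gives the robot as it stands.
- The arm moves only by the tool play_rows, never from a script. Its argument "increments" is a list of rows, each an object with "translation": the shift along the tool's x, y, z in units of 60 mm (1.0 is 60 mm), a list of three; "roll": the turn about the tool's x in units of 6 degrees (1.0 is 6 degrees); "fingers": the opening in per cent of the stroke, from 0 (shut) to 100 (fully open). In form: [{"translation": [tx, ty, tz], "roll": roll, "fingers": fingers}, ...]. A call has 1 to 10 rows; each row is the pose to reach, as a shift and turn from the pose commanded when the call began, along the tool's axes at that moment; what a row does not reach only later rows make up. A row lasts 1/8 s, in which the tool goes at most 62.5 mm and 10.7 degrees, less where a joint would pass 70% of its speed; a pose out of reach is approached as far as the arm can. A call with a gripper value outside its range is refused whole. The fingers move at their own pace and stop on an object; the grip force is fixed at half the most. Time passes only in rows, so rows that repeat a pose let the fingers close. It gives the time, the measured TCP pose, the force and the opening at its end, in the units of the state.
- r.observe(): the state, without advancing time (a new reading comes with each control period).
- r.snapshot(name): name is "scene" or "top" or "wrist"; returns a dict with "image" (420x560x3 uint8, blue, green, red), "z_map" (420x560 float32, m along the optical axis (not along the pixel's ray), 0 where there is no reading), "fovy" (degrees; the focal length in pixels is half the picture's height over the tangent of half this angle, whatever the lens; pixels are square), "cx", "cy" (the principal point, pixels), "rvec" (rotation vector, rad) and "tvec" (3), from world to camera coordinates, as OpenCV has them. Camera axes: x right, y down, z forward; pixel columns grow to the right and rows downward; lengths in m; the calibration is good to about 2 mm. The wrist camera is an equidistant fisheye: a pixel r from the principal point sees the ray r / f radians off the axis. A picture is of the moment at which its call begins.
- r.finish_job(): hands the job in, once; it reports no verdict.
Trained networks look in a picture, given as the dict that the camera call returned (one of the last four; its "shot" number tells which), for a name from the list of things; names that differ only in an ending like _2 or _b are one class to them, and where a whole thing is asked for, a point or a joint stands for the part that bears it (a point fixed in the world has none). Each returns a list of dicts, best first, with "confidence" (0 to 1); they miss things now and then, are a little off and sometimes report something else, mostly with a low value. They report only what shows in the picture. A call takes as long as a camera call.
- r.silhouettes(name, picture): "pixels" (420x560 bool, what is visible of it) and "xy" ([column, row] in pixels, amid what is visible of it).
The state is a dict: "t": time; "joint_pos": joint angles; "joint_vel": joint speeds; "tau": joint torques, N m; "position": TCP position; "orientation": TCP orientation; "force": force on the tool from outside, world axes, zero at the start; "ft_torque": the same for the moment, N m; "finger_gap": finger opening in m.
Only numpy, scipy, OpenCV 4.12 (cv2) and the standard library are available. Lean on these libraries where they do the work, as an engineer would, in place of code of your own. Each camera call takes 0.05 s, during which the arm holds its last target. There are 200 camera calls.

## Task

Set the grey bearing block down flat on the blue locating base, with the hole under its tilted grease nipple over the thicker dowel and the other hole over the thinner one. Then take the push-type grease gun out of its rest, press its coupler squarely onto the nipple until it snaps home, and push the gun on down along the nipple's axis so that its spring nose is about 8 mm in: finish holding the gun there against its spring, without letting go. Leave the other things on the table where they are.

Things in the scene. Friction and masses are not known exactly. Their poses are not given: they have to be found in the camera images.
- locating_base: Fixed blue plate, 170 x 75 x 12 mm (x, y, z). Origin: centre of its underside; z up. Two upright steel dowels on its x axis: 14 mm in diameter at x = -48 mm (the robot's side), 10 mm at x = +48 mm; both rise 22 mm above the plate, the last 5 mm tapered to a tip 6 mm narrower.
- base_seat (a point): Centre of the blue plate's top face (12 mm above the base's origin), midway between the dowels: the block's origin belongs here, the block's x along the base's x.
- bearing_block: Loose grey pillow block, 0.4 to 0.65 kg, upright. Origin: centre of its underside; z up. Foot 130 x 40 x 16 mm with through holes on its x axis: 17 mm wide at x = -48 (nipple's side, for the thick dowel), 13 mm at x = +48. Above it a disc housing, radius 28, axis along y at z = 36, flat sides 36 mm apart in y (grip at z = 45 to 50 from above; top 64). The brass nipple leans 30 degrees to -x.
- grease_nipple: Brass ball-head grease nipple, fixed to the bearing block. Origin: the very tip of the ball; z points out of the nipple along its axis. Ball 14 mm in diameter (centre at z = -7 mm), neck 8 mm in diameter from there to z = -22 mm, below it a flange 18 mm in diameter. In the block's frame the tip is at (-27, 0, 82.8) mm and the axis is (-0.5, 0, 0.866).
- tool_rest: Fixed tool rest: a grey plate 76 x 76 mm on four legs, its top 82 mm above the table, with an upright hole of 30 mm diameter in the middle in which the gun hangs nose down. Origin: centre of its underside, on the table.
- grease_gun: Loose straight push-type grease gun, 0.33 kg. Origin: on its axis, at the underside of its black collar (on the rest at the start); z along the axis to the butt (up in the rest). Collar 44 mm wide, z = 0 to 6; barrel to grip 30 mm wide, z = 6 to 70; nose tube 26 mm wide to z = -41; spring-loaded steel coupler 25 mm wide to its mouth at z = -70 (not pushed in). Fingertips may bear on the collar.
- coupler_seat (a point): On the gun's axis, bottom of the coupler's 17 mm wide socket, 20 mm inside the mouth (49.8 mm below the gun's origin when not pushed in). Meets the nipple's tip when snapped home. Three spring balls 6 mm inside the mouth snap over the nipple's ball; that takes 3 to 10 N along the axis (most when off-centre), and starts with the tip about 14 mm from the seat; pulled back, the gun lifts the block along. Its axes are the gun's.
- gun_coupler (a joint): How far the coupler is pushed back into the gun against its spring, in m: 0 out, 0.014 the stop. The spring begins to give at about 12 N and gains 0.6 N per mm, so a centred coupler snaps on first and is pushed in only after that (see coupler_seat to be sure); about 17 N hold it 8 mm in.
- kraft_tags: Bystander: loose stack of kraft paper tags, 145 x 126 x 31 mm. Origin: centre of its underside.
- calculator: Bystander: loose dark grey desk calculator, 118 x 70 x 14 mm. Origin: centre of its underside.
- kraft_box: Bystander: small closed brown kraft box, 95 x 100 x 68 mm. Origin: centre of its underside.

How it is judged:
On the way, in this order (a step that is already met when the one before it is completed fails the run):
1. the bearing block sits flat on the base, over both dowels (distance between bearing_block and base_seat below 0.0035 m and angle between the x axis of bearing_block and the x axis of locating_base, either way round below 0.08 rad and angle between bearing_block's own z axis and vertical below 0.05 rad), for 0.2 s.
2. the gun's coupler is snapped home on the nipple, square to it (distance between coupler_seat and grease_nipple below 0.0045 m and angle between the z axis of grease_gun and the z axis of grease_nipple, either way round below 0.14 rad), for 0.2 s.
At the end, for the whole second after the job is handed in: Block home on the base (3.5 mm, 0.08 rad in yaw, 0.05 rad of tilt); coupler snapped home (seat within 4.5 mm of the nipple's tip) and square (0.14 rad); the gripper holds the gun still, pressing the nipple with over 6 N, the coupler pushed in by over 4 mm (all of step 1 and all of step 2 and value of joint gun_coupler above 0.004 m and contact force between grease_gun and bearing_block above 6 N and contact force between the fingers and grease_gun above 3 N and linear speed of grease_gun below 0.02 m/s); the arm keeps its last pose, push and grip.
It fails at once if a bystander is pushed more than 30 mm (distance of any of kraft_tags, calculator, kraft_box from where it was at the start of the episode above 0.03 m).
It also fails if it takes over 54 s, if anything falls off the work surface, if the arm or the gripper's body presses on something with over 40 N, if the wrist force passes 120 N, or if a joint passes its speed limit or range.

## Working session

There is one attempt and no reset: what is moved stays moved. The work goes in short steps, Python scripts to look and compute and a tool call to move; the robot and the scene stay as the last step left them, time stands still between calls to the robot, and variables do not carry over. Pictures are saved under pics/ and viewed, about 8 in all and at most 12, crops included, and the job is handed in when it is done.

Besides the shell and the picture viewer there is one more tool, called after "Call:" as name([rows], argument=value, ...), one row to a line, values as JSON. play_rows: Moves the arm, as the interface text tells. Its arguments: {"type":"object","properties":{"increments":{"type":"array"}},"required":["increments"]}

```bash
ls; mkdir -p pics
cat > h.py <<'E'
import numpy as np, cv2
from rig import r
def R(s): return cv2.Rodrigues(np.array(s["rvec"],float))[0]
def f(s): return 210/np.tan(np.radians(s["fovy"])/2)
def cloud(s,fish=False):
    v,u=np.mgrid[:420,:560]; x=(u-s["cx"])/f(s); y=(v-s["cy"])/f(s); z=s["z_map"]
    if fish:
        th=np.hypot(x,y)+1e-9; k=np.tan(th)/th; x=x*k;y=y*k
    p=np.stack([x*z,y*z,z],-1)
    return (p-np.array(s["tvec"]).ravel())@R(s)
NAMES="locating_base bearing_block grease_nipple tool_rest grease_gun kraft_tags calculator kraft_box".split()
E
python3 - <<'E'
from h import *
o=r.observe()
for k in("t","position","orientation","force","finger_gap"):print(k,np.round(o[k],4).tolist())
ims=[]
for c in("scene","top","wrist"):
    s=r.snapshot(c); cv2.imwrite(f"pics/{c}0.png",s["image"])
    print(c,s["fovy"],s["cx"],s["cy"],np.round((-R(s).T@np.array(s["tvec"]).ravel()),3))
    P=cloud(s,c=="wrist"); np.savez(f"{c}0.npz",**{k:v for k,v in s.items()})
    for n in NAMES:
        for d in r.silhouettes(n,s)[:2]:
            m=d["pixels"]&(s["z_map"]>0); q=P[m]
            if len(q)<5: print(n,"few");continue
            z=np.percentile(q[:,2],95); t=q[q[:,2]>z-.006]
            print(n,round(d["confidence"],2),np.round(d["xy"]),m.sum(),"med",np.round(np.median(q,0),3),"lo",np.round(np.percentile(q,2,axis=0),3),"hi",np.round(np.percentile(q,98,axis=0),3),"top",np.round(t.mean(0),3))
a=np.hstack([cv2.imread(f"pics/{c}0.png") for c in("scene","top")])
cv2.imwrite("pics/v1.png",cv2.resize(a,(800,300),interpolation=cv2.INTER_AREA))
E
```

```text
pics
t 0.0
position [0.2087, 0.5617, 0.1925]
orientation [[-0.0009, 0.3484, 0.9374], [-0.0017, 0.9374, -0.3484], [-1.0, -0.0019, -0.0002]]
force [-0.4201, 0.3263, -0.5238]
finger_gap 0.0854
scene 47.61370423491768 275.54346403853174 206.8349615718777 [-0.313 -0.827  1.002]
locating_base 0.62 [288. 228.] 788 med [ 0.634 -0.022  0.013] lo [ 0.556 -0.061  0.004] hi [0.72  0.023 0.029] top [ 0.637 -0.02   0.016]
bearing_block 0.69 [220. 214.] 486 med [0.506 0.154 0.021] lo [0.462 0.129 0.002] hi [0.584 0.187 0.08 ] top [0.519 0.159 0.067]
tool_rest 0.75 [188. 193.] 636 med [0.52  0.349 0.019] lo [0.483 0.317 0.   ] hi [0.604 0.426 0.088] top [0.524 0.352 0.084]
tool_rest 0.5 [283. 226.] 841 med [ 0.635 -0.023  0.013] lo [ 0.556 -0.063  0.001] hi [0.722 0.025 0.029] top [ 0.637 -0.02   0.016]
grease_gun 0.78 [182. 174.] 222 med [0.522 0.355 0.11 ] lo [0.511 0.344 0.006] hi [0.674 0.558 0.153] top [0.525 0.358 0.15 ]
kraft_tags 0.89 [339. 211.] 1050 med [ 0.791 -0.119  0.03 ] lo [ 0.741 -0.185  0.004] hi [ 0.863 -0.049  0.037] top [ 0.815 -0.119  0.034]
calculator 0.79 [356. 302.] 951 med 
[... 1793 characters left out ...]
0.481 0.355 0.006] top [0.477 0.344 0.004]
bearing_block 0.75 [136. 402.] 1153 med [0.501 0.175 0.021] lo [ 0.457  0.138 -0.   ] hi [0.536 0.191 0.068] top [0.495 0.184 0.072]
grease_nipple 0.45 [128. 415.] 60 med [0.504 0.163 0.063] lo [0.495 0.147 0.056] hi [0.512 0.17  0.077] top [0.498 0.163 0.074]
tool_rest 0.55 [213. 370.] 32 med [0.477 0.344 0.004] lo [0.474 0.337 0.001] hi [0.48  0.352 0.006] top [0.477 0.344 0.004]
tool_rest 0.22 [  1. 395.] 99 med [ 0.489 -0.347  0.01 ] lo [ 0.465 -0.422 -0.002] hi [ 0.528 -0.294  0.033] top [ 0.496 -0.364  0.013]
calculator 0.42 [  2. 395.] 89 med [ 0.49  -0.352  0.011] lo [ 0.468 -1.207 -0.263] hi [ 0.834 -0.29   0.049] top [ 0.497 -0.365  0.014]
```

View pics/v1.png

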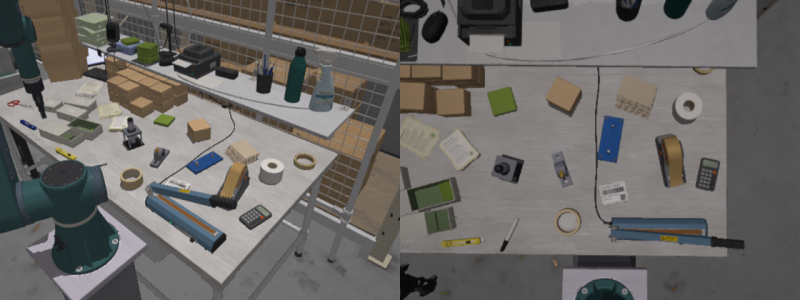

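Run:
```python
from h import *
s=r.snapshot("top"); P=cloud(s)
S=r.snapshot("scene"); Q=cloud(S)
for n,lo,hi in(("locating_base",.006,.017),("bearing_block",.008,.022),("tool_rest",.075,.09)):
  for s_,P_ in((s,P),(S,Q)):
    d=r.silhouettes(n,s_)
    if not d: print(n,"none"); continue
    m=d[0]["pixels"]&(s_["z_map"]>0); q=P_[m]; q=q[(q[:,2]>lo)&(q[:,2]<hi)]
    (c,wh,a)=cv2.minAreaRect(q[:,:2].astype(np.float32)); print(n,np.round(c,4),np.round(wh,3),round(a,1),"z",np.median(q[:,2]).round(4), len(q))
# gun barrel and disc
d=r.silhouettes("grease_gun",s)[0]["pixels"]; q=P[d]; q=q[q[:,2]>.142]; print("gun butt",q.mean(0),q.min(0),q.max(0))
q=Q.reshape(-1,3); q=q[(np.hypot(q[:,0]-.525,q[:,1]-.362)<.04)&(q[:,2]>.142)]; print("gun butt scene",q.mean(0),q.min(0),q.max(0))
for P_ in (P,Q):
  q=P_.reshape(-1,3); k=q[(abs(q[:,0]-.638)<.1)&(abs(q[:,1]+.015)<.06)&(q[:,2]>.022)&(q[:,2]<.04)]
  for sgn in(-1,1):
    w=k[(k[:,0]-.638)*sgn>0]; print("dowel",len(w),w.mean(0).round(4), w[:,2].max().round(3))
  k=q[(abs(q[:,0]-.525)<.06)&(abs(q[:,1]-.165)<.06)&(q[:,2]>.05)]
  t=k[(k[:,2]>.055)];c,wh,a=cv2.minAreaRect(t[:,:2].astype(np.float32)); print("upper block",c,wh,a,t[:,2].max())
im=cv2.resize(s["image"][150:290,110:350],(800,467),interpolation=cv2.INTER_CUBIC); cv2.imwrite("pics/v2.png",im)
```

```text
locating_base [ 0.639  -0.0151] [0.074 0.168] 81.8 z 0.0111 1510
locating_base [ 0.6411 -0.0177] [0.079 0.174] 81.7 z 0.013 670
bearing_block [0.5226 0.1676] [0.13  0.041] 19.8 z 0.015 382
bearing_block [0.5253 0.164 ] [0.132 0.042] 18.6 z 0.0168 188
tool_rest [0.5243 0.3648] [0.076 0.076] 74.6 z 0.0808 578
tool_rest [0.5267 0.361 ] [0.085 0.079] 73.5 z 0.0831 228
gun butt [0.52488121 0.35803525 0.16788898] [0.51103299 0.01063586 0.14216651] [0.54827264 0.3778396  1.30531877]
gun butt scene [0.52370692 0.3579794  0.15017449] [0.51175655 0.34564153 0.14208693] [0.54103647 0.3721271  0.15761295]
dowel 21 [ 0.5908 -0.0073  0.0315] 0.039
dowel 12 [ 0.6856 -0.0222  0.0307] 0.034
upper block (0.5193682909011841, 0.1657947152853012) (0.04988245666027069, 0.03642529621720314) 22.497772216796875 0.08473281893793619
dowel 17 [ 0.5918 -0.0127  0.0306] 0.04
dowel 11 [ 0.6869 -0.0259  0.0304] 0.035
upper block (0.519544243812561, 0.16283230483531952) (0.054742779582738876, 0.03989909961819649) 31.906476974487305 0.08719561252650437
```

View pics/v2.png

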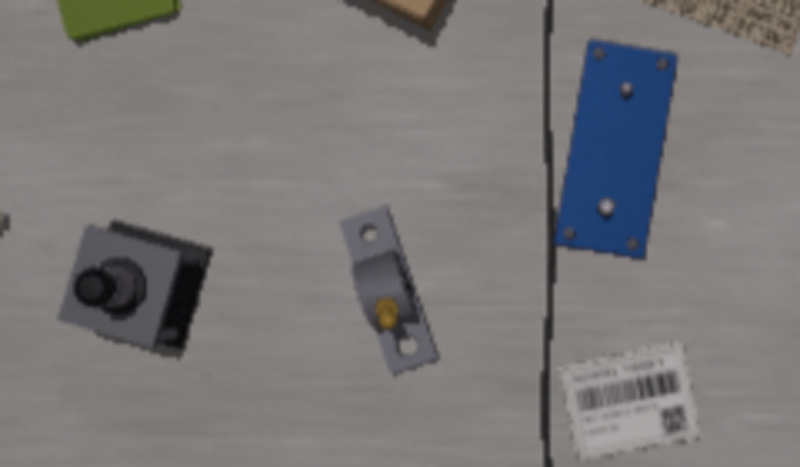

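```bash
cat >> h.py <<'E'
def goal(p,yaw):
    "increments (units) to bring the TCP to p, tool z heading to yaw (deg)"
    o=r.observe(); M=np.array(o["orientation"]); d=np.array(p)-o["position"]
    h=np.degrees(np.arctan2(M[1,2],M[0,2])); print("t",round(o["t"],2),"pos",np.round(o["position"],4),"head",round(h,2),"F",np.round(o["force"],1),"gap",round(o["finger_gap"],4))
    print("tr",np.round(M.T@d/.06,3),"roll",round(-((yaw-h+180)%360-180)/6,3))
E
python3 -c "
from h import *
goal([.524,.166,.19],19.3)"
```

```text
t 1.8 pos [0.209  0.5624 0.1934] head -20.39 F [ 0.5 -0.2 -1. ] gap 0.0854
tr [ 0.056 -4.364  7.222] roll -6.614
```

Call:
play_rows([
  {"translation": [0.05, -4.36, 7.22], "roll": -6.6, "fingers": 100},
  {"translation": [0.05, -4.36, 7.22], "roll": -6.6, "fingers": 100},
  {"translation": [0.05, -4.36, 7.22], "roll": -6.6, "fingers": 100},
  {"translation": [0.05, -4.36, 7.22], "roll": -6.6, "fingers": 100},
  {"translation": [0.05, -4.36, 7.22], "roll": -6.6, "fingers": 100},
  {"translation": [0.05, -4.36, 7.22], "roll": -6.6, "fingers": 100},
  {"translation": [0.05, -4.36, 7.22], "roll": -6.6, "fingers": 100},
  {"translation": [0.05, -4.36, 7.22], "roll": -6.6, "fingers": 100},
  {"translation": [0.05, -4.36, 7.22], "roll": -6.6, "fingers": 100},
  {"translation": [0.05, -4.36, 7.22], "roll": -6.6, "fingers": 100},
])

```text
t: 3.05
position: [0.5246, 0.1654, 0.1903]
orientation: [[-0.0, -0.327, 0.945], [0.0, 0.945, 0.327], [-1.0, 0.0, -0.0]]
force: [0.4, -0.5, -0.4]
finger_gap: 0.0853
```

Now refine the block with the wrist camera (depth + mask), and view it.

Run:
```python
from h import *
s=r.snapshot("wrist"); P=cloud(s,True); cv2.imwrite("pics/v3.png",s["image"])
print("cam",(-R(s).T@np.array(s["tvec"]).ravel()).round(3), "axis",R(s)[2].round(2))
for n in("bearing_block","grease_nipple","locating_base"):
  for d in r.silhouettes(n,s)[:1]:
    q=P[d["pixels"]&(s["z_map"]>0)]
    print(n,round(d["confidence"],2),d["xy"],len(q),np.percentile(q,2,axis=0).round(3),np.percentile(q,98,axis=0).round(3))
    for lo,hi in((.008,.022),(.045,.07),(.07,.1)):
      w=q[(q[:,2]>lo)&(q[:,2]<hi)]
      if len(w)>20: c,wh,a=cv2.minAreaRect(w[:,:2].astype(np.float32)); print(lo,len(w),np.round(c,4),np.round(wh,3),round(a,1),w.mean(0).round(4),w[:,2].max().round(3))
```

```text
cam [0.446 0.138 0.37 ] axis [ 0.31  0.11 -0.95]
bearing_block 0.56 [279.5, 172.9] 3789 [0.462 0.133 0.012] [0.581 0.198 0.081]
0.008 1832 [0.5227 0.1663] [0.129 0.04 ] 19.7 [0.5131 0.163  0.0148] 0.021
0.045 1585 [0.5231 0.1664] [0.052 0.036] 19.6 [0.5214 0.1657 0.059 ] 0.068
0.07 186 [0.5009 0.1585] [0.013 0.013] 18.9 [0.5004 0.1583 0.0802] 0.084
grease_nipple 0.79 [280.0, 168.5] 341 [0.495 0.152 0.06 ] [0.517 0.169 0.083]
0.045 155 [0.512  0.1618] [0.014 0.018] 19.0 [0.5121 0.162  0.0642] 0.068
0.07 186 [0.5009 0.1585] [0.013 0.013] 18.9 [0.5004 0.1583 0.0802] 0.084
locating_base 0.91 [120.7, 206.7] 6141 [ 0.555 -0.054  0.007] [0.717 0.027 0.027]
0.008 5800 [ 0.6385 -0.0158] [0.076 0.17 ] 81.4 [ 0.6304 -0.013   0.0109] 0.022
```

View pics/v3.png

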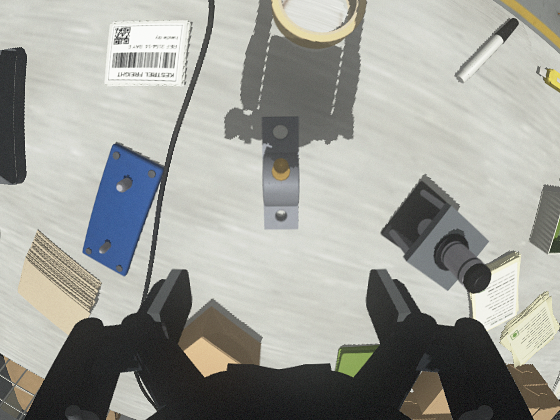

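```bash
python3 -c "
from h import *
goal([.5227,.1663,.025],19.65)"
```

```text
t 3.25 pos [0.5227 0.1676 0.1903] head 19.31 F [ 0.8  0.8 -0.3] gap 0.0852
tr [ 2.756 -0.021 -0.005] roll -0.057
```

Call:
play_rows([
  {"translation": [0.9, 0, -0.01], "roll": -0.05, "fingers": 100},
  {"translation": [1.9, 0, -0.01], "roll": -0.05, "fingers": 100},
  {"translation": [2.75, 0, -0.01], "roll": -0.05, "fingers": 100},
  {"translation": [2.75, 0, -0.01], "roll": -0.05, "fingers": 100},
  {"translation": [2.75, 0, -0.01], "roll": -0.05, "fingers": 0},
  {"translation": [2.75, 0, -0.01], "roll": -0.05, "fingers": 0},
  {"translation": [2.75, 0, -0.01], "roll": -0.05, "fingers": 0},
  {"translation": [2.75, 0, -0.01], "roll": -0.05, "fingers": 0},
  {"translation": [2.75, 0, -0.01], "roll": -0.05, "fingers": 0},
  {"translation": [2.75, 0, -0.01], "roll": -0.05, "fingers": 0},
])

```text
t: 4.5
position: [0.526, 0.1667, 0.0266]
orientation: [[0.005, -0.334, 0.943], [0.001, 0.943, 0.334], [-1.0, -0.0, 0.005]]
force: [3.2, 1.7, 5.6]
finger_gap: 0.0003
```

Call:
play_rows([
  {"translation": [-0.5, 0, 0], "roll": 0, "fingers": 0},
  {"translation": [-1.0, 0, 0], "roll": 0, "fingers": 0},
  {"translation": [-1.5, 0, 0], "roll": 0, "fingers": 0},
  {"translation": [-1.5, 0, 0], "roll": 0, "fingers": 0},
])

```text
t: 5.0
position: [0.5245, 0.1661, 0.1172]
orientation: [[0.003, -0.334, 0.943], [0.0, 0.943, 0.334], [-1.0, -0.001, 0.003]]
force: [0.8, 0.1, -0.8]
finger_gap: 0.0002
```

Run:
```python
from h import *
s=r.snapshot("wrist"); P=cloud(s,True); cv2.imwrite("pics/x4.png",s["image"])
for n in("bearing_block","locating_base"):
  for d in r.silhouettes(n,s)[:1]:
    q=P[d["pixels"]&(s["z_map"]>0)]
    print(n,round(d["confidence"],2),d["xy"],len(q),np.percentile(q,2,axis=0).round(3),np.percentile(q,98,axis=0).round(3))
    zs=(q[:,2].max()-.09 if n[0]=="b" else 0)
    for lo,hi in((.008,.022),(.095,.118),):
      w=q[(q[:,2]>lo)&(q[:,2]<hi)]
      if len(w)>20: c,wh,a=cv2.minAreaRect(w[:,:2].astype(np.float32)); print(lo,len(w),np.round(c,4),np.round(wh,3),round(a,1),w.mean(0).round(4))
goal([.6385,-.0158,.10],-8.4)
```

```text
bearing_block 0.63 [279.2, 189.8] 5850 [0.461 0.133 0.009] [0.581 0.197 0.081]
0.008 2746 [0.5224 0.1662] [0.13  0.041] 19.7 [0.5109 0.162  0.0148]
locating_base 0.78 [92.4, 223.6] 8037 [ 0.555 -0.056  0.003] [0.718 0.028 0.027]
0.008 7329 [ 0.6392 -0.0159] [0.075 0.171] 81.2 [ 0.6278 -0.0122  0.0109]
t 5.15 pos [0.5221 0.1657 0.1143] head 19.51 F [-0.9 -0.2 -0.2] gap 0.0004
tr [ 0.236 -3.5    0.819] roll 4.652
```

View pics/x4.png

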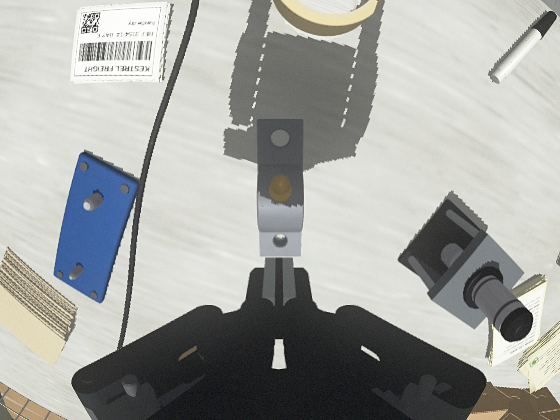

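```bash
cat >> h.py <<'E'
def proj(s,p,fish=False):
    c=R(s)@np.array(p)+np.array(s["tvec"]).ravel(); x=c[:2]/c[2]
    if fish: rr=np.hypot(*x); x=x*np.arctan(rr)/rr
    return x*f(s)+[s["cx"],s["cy"]]
E
python3 - <<'E'
from h import *
s=r.snapshot("wrist"); P=cloud(s,True)
o=r.observe(); print(o["position"],proj(s,o["position"],True), "cam",(-R(s).T@np.array(s["tvec"]).ravel()).round(3))
for v in(255,262,266,270,280,290):print(v,[P[v,u].round(3).tolist() for u in(270,278,286)],s["z_map"][v,278])
t=r.snapshot("scene");Q=cloud(t);print(proj(t,o["position"]))
q=Q.reshape(-1,3);k=q[(abs(q[:,0]-.53)<.08)&(abs(q[:,1]-.166)<.05)&(q[:,2]>.1)&(q[:,2]<.25)];print(len(k))
for z in np.arange(.1,.24,.02):
  w=k[(k[:,2]>z)&(k[:,2]<z+.02)]
  if len(w):print(z.round(2),len(w),w.min(0).round(3),w.max(0).round(3))
u,v=proj(t,o["position"]).astype(int); im=t["image"][max(0,v-90):v+60,u-100:u+100]; cv2.imwrite("pics/v5.png",cv2.resize(im,(800,600),interpolation=cv2.INTER_CUBIC))
E
```

```text
[0.52199897 0.16568596 0.11408769] [278.91517058 242.50310783] cam [0.444 0.138 0.294]
255 [[0.581, 0.178, 0.014], [0.579, 0.185, 0.013], [0.576, 0.192, 0.014]] 0.31207913
262 [[0.513, 0.158, 0.16], [0.512, 0.162, 0.159], [0.511, 0.165, 0.159]] 0.15121658
266 [[0.513, 0.158, 0.163], [0.512, 0.161, 0.164], [0.511, 0.165, 0.164]] 0.14602444
270 [[0.513, 0.158, 0.168], [0.512, 0.162, 0.167], [0.511, 0.165, 0.167]] 0.14323702
280 [[0.513, 0.158, 0.177], [0.511, 0.161, 0.176], [0.511, 0.165, 0.175]] 0.13436624
290 [[0.513, 0.159, 0.184], [0.511, 0.161, 0.185], [0.511, 0.165, 0.184]] 0.12628537
[220.21421381 195.89439691]
436
0.14 6 [0.511 0.157 0.157] [0.522 0.167 0.159]
0.16 49 [0.511 0.148 0.161] [0.536 0.177 0.18 ]
0.18 47 [0.507 0.139 0.18 ] [0.537 0.187 0.2  ]
0.2 120 [0.498 0.119 0.2  ] [0.548 0.207 0.22 ]
0.22 139 [0.493 0.116 0.22 ] [0.538 0.214 0.24 ]
```

View pics/v5.png

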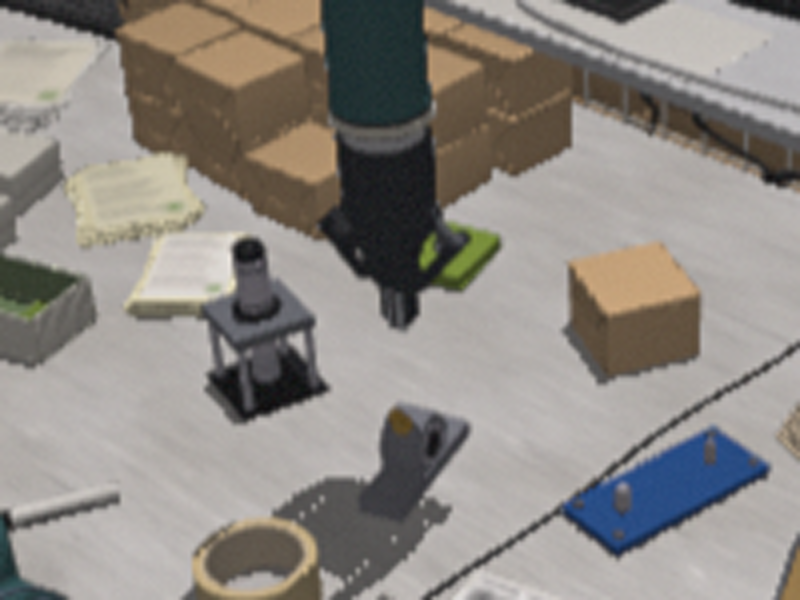

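Call:
play_rows([
  {"translation": [0, 0, -0.02], "roll": 0, "fingers": 100},
  {"translation": [0, 0, -0.02], "roll": 0, "fingers": 100},
  {"translation": [0, 0, -0.02], "roll": 0, "fingers": 100},
  {"translation": [0, 0, -0.02], "roll": 0, "fingers": 100},
  {"translation": [0, 0, -0.02], "roll": 0, "fingers": 100},
  {"translation": [0.6, 0, -0.02], "roll": 0, "fingers": 100},
  {"translation": [1.2, 0, -0.02], "roll": 0, "fingers": 100},
  {"translation": [1.6, 0, -0.02], "roll": 0, "fingers": 100},
  {"translation": [1.6, 0, -0.02], "roll": 0, "fingers": 100},
])

```text
t: 6.38
position: [0.5205, 0.1653, 0.0178]
orientation: [[-0.004, -0.334, 0.943], [-0.001, 0.943, 0.334], [-1.0, 0.001, -0.004]]
force: [0.3, -0.1, -0.7]
finger_gap: 0.0852
```

Run:
```python
from h import *
s=r.snapshot("wrist"); P=cloud(s,True); cv2.imwrite("pics/v6.png",s["image"])
o=r.observe(); print(o["position"],o["force"],o["finger_gap"])
t=r.snapshot("scene");Q=cloud(t);q=Q.reshape(-1,3);k=q[(abs(q[:,0]-.53)<.08)&(abs(q[:,1]-.166)<.07)&(q[:,2]>.02)&(q[:,2]<.25)]
M=np.array(o["orientation"])
for n,pp in(("scene",q),("wrist",P.reshape(-1,3))):
  e=(pp-o["position"])@M  # tool coords
  w=e[(abs(e[:,1])>.036)&(abs(e[:,1])<.06)&(abs(e[:,2])<.02)&(e[:,0]<.03)]
  print(n,len(w),np.sort(w[:,0])[::-1][:8].round(3), w[w[:,0]>w[:,0].max()-.01].mean(0).round(3) if len(w) else "")
```

```text
[0.52173154 0.16557686 0.01907829] [-0.09188451 -0.63525418  0.47964562] 0.08543479824811848
scene 691 [0.021 0.021 0.021 0.021 0.02  0.02  0.02  0.02 ] [ 0.017 -0.001 -0.002]
wrist 17358 [0.022 0.022 0.022 0.022 0.022 0.022 0.022 0.022] [ 0.02   0.    -0.001]
```

View pics/v6.png

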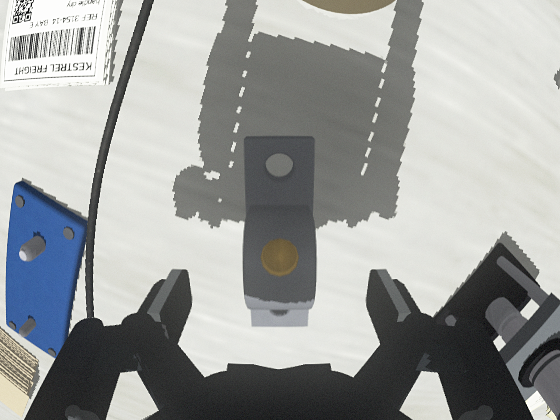

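Call:
play_rows([
  {"translation": [0.3, 0, 0.01], "roll": 0, "fingers": 100},
  {"translation": [0.58, 0, 0.01], "roll": 0, "fingers": 100},
  {"translation": [0.58, 0, 0.01], "roll": 0, "fingers": 100},
  {"translation": [0.58, 0, 0.01], "roll": 0, "fingers": 0},
  {"translation": [0.58, 0, 0.01], "roll": 0, "fingers": 0},
  {"translation": [0.58, 0, 0.01], "roll": 0, "fingers": 0},
  {"translation": [0.58, 0, 0.01], "roll": 0, "fingers": 0},
  {"translation": [0.58, 0, 0.01], "roll": 0, "fingers": 0},
])

```text
t: 7.48
position: [0.5232, 0.166, -0.0148]
orientation: [[0.001, -0.334, 0.943], [0.0, 0.943, 0.334], [-1.0, -0.0, 0.001]]
force: [-0.7, 1.2, 4.7]
finger_gap: 0.0354
```

Call:
play_rows([
  {"translation": [-0.5, 0, 0], "roll": 0, "fingers": 0},
  {"translation": [-1.2, 0, 0], "roll": 0, "fingers": 0},
  {"translation": [-1.2, 0, 0], "roll": 0, "fingers": 0},
])

```text
t: 7.85
position: [0.5251, 0.1663, 0.0589]
orientation: [[0.005, -0.334, 0.943], [0.001, 0.943, 0.334], [-1.0, -0.001, 0.005]]
force: [1.5, 0.4, -3.7]
finger_gap: 0.0354
```

```bash
cat >> h.py <<'E'
def inhand(lo=.06):
    s=r.snapshot("wrist"); P=cloud(s,True); o=r.observe(); M=np.array(o["orientation"])
    for n in("bearing_block","locating_base"):
      for d in r.silhouettes(n,s)[:1]:
        q=P[d["pixels"]&(s["z_map"]>0)]
        if n[0]=="b":
            z0=np.percentile(q[:,2],99.5); print("top z",z0.round(4))
            w=q[(q[:,2]>z0-.083+.008)&(q[:,2]<z0-.083+.022)]
        else: w=q[(q[:,2]>.008)&(q[:,2]<.017)]
        c,wh,a=cv2.minAreaRect(w[:,:2].astype(np.float32)); print(n,round(d["confidence"],2),len(w),np.round(c,4),np.round(wh,4),round(a,1),"z",np.median(w[:,2]).round(4),"tool",((np.r_[c,np.median(w[:,2])]-o["position"])@M).round(4))
E
python3 - <<'E'
from h import *
inhand()
goal([.6385,-.0158,.06],-8.5)
E
```

```text
locating_base 0.83 8492 [ 0.6387 -0.0158] [0.0753 0.1708] 81.2 z 0.0108 tool [ 0.0466 -0.2098  0.0477]
t 8.0 pos [0.5213 0.1655 0.0552] head 19.51 F [-0.3  0.1 -4. ] gap 0.0352
tr [-0.083 -3.501  0.831] roll 4.669
```

Call:
play_rows([
  {"translation": [0, -3.51, 0.81], "roll": 4.72, "fingers": 0},
  {"translation": [0, -3.51, 0.81], "roll": 4.72, "fingers": 0},
  {"translation": [0, -3.51, 0.81], "roll": 4.72, "fingers": 0},
  {"translation": [0, -3.51, 0.81], "roll": 4.72, "fingers": 0},
  {"translation": [0, -3.51, 0.81], "roll": 4.72, "fingers": 0},
  {"translation": [0, -3.51, 0.81], "roll": 4.72, "fingers": 0},
  {"translation": [0, -3.51, 0.81], "roll": 4.72, "fingers": 0},
])

```text
t: 8.88
position: [0.6374, -0.0149, 0.0558]
orientation: [[-0.002, 0.151, 0.988], [0.001, 0.988, -0.151], [-1.0, 0.0, -0.002]]
force: [-0.3, 0.7, -4.2]
finger_gap: 0.0354
```

Run:
```python
from h import *
s=r.snapshot("wrist"); P=cloud(s,True); cv2.imwrite("pics/v7.png",s["image"]); np.savez("w7.npz",**s)
goal([.6387,-.0158,.06],-8.7); o=r.observe(); M=np.array(o["orientation"])
t=r.snapshot("top");Q=cloud(t)
# points in band of block foot top and base
for n,pp in(("w",P),("top",Q)):
  q=pp.reshape(-1,3); e=(q-[.6387,-.0158,0])@np.array([[np.cos(.1518),np.sin(.1518),0],[-np.sin(.1518),np.cos(.1518),0],[0,0,1]])
  k=e[(abs(e[:,0])<.09)&(abs(e[:,1])<.03)]
  for z in np.arange(0.0,.17,.01):
    w=k[(k[:,2]>z)&(k[:,2]<=z+.01)]
    if len(w)>3: print(n,z.round(2),len(w),np.percentile(w,2,axis=0).round(4),np.percentile(w,98,axis=0).round(4))
```

```text
t 8.93 pos [ 0.6378 -0.015   0.0562] head -8.71 F [-0.7  0.1 -4.3] gap 0.0355
tr [-0.064 -0.01   0.017] roll -0.001
w 0.0 423 [-0.0882 -0.0284  0.0001] [-0.0298  0.029   0.01  ]
w 0.01 3153 [-0.083  -0.0294  0.0101] [-0.0287  0.0285  0.0134]
w 0.02 38 [-0.0467 -0.0065  0.0275] [-0.041   0.0058  0.03  ]
w 0.03 145 [-0.0491 -0.0051  0.0301] [-0.0421  0.0045  0.0337]
w 0.06 6 [-0.0492 -0.0062  0.069 ] [-0.0418  0.0087  0.0699]
w 0.07 364 [-0.0669 -0.0179  0.0704] [-0.0411  0.0185  0.0798]
w 0.08 6748 [-0.0666 -0.019   0.0825] [0.0613 0.0198 0.0875]
w 0.09 420 [-0.0285 -0.0218  0.0902] [-0.012   0.0234  0.0993]
w 0.1 1036 [-0.03   -0.029   0.1006] [-0.0079  0.029   0.1098]
w 0.11 2143 [-0.0296 -0.0284  0.1103] [-0.008   0.0284  0.1199]
w 0.12 3328 [-0.0256 -0.0263  0.1202] [0.0161 0.0246 0.1299]
w 0.13 4850 [-0.0207 -0.0253  0.1302] [0.0097 0.0254 0.1392]
w 0.14 1723 [-0.032  -0.029   0.1402] [-0.0125  0.0292  0.1498]
w 0.15 1490 [-0.0308 -0.027   0.1501] [-0.0127  0.0278  0.1597]
w 0.16 2537 [-0.0191 -0.0247  0.1603] [-0.0106  0.0254  0.1698]
top 0.0 116 [-0.0892 -0.0296  0.0005] [-0.0249  0.0295  0.0099]
top 0.01 178 [-0.0838 -0.0291  0.0102] [-0.0225  0.029   0.0164]
top 0.02 9 [-0.0655 -0.0054  0.0218] [-0.043   0.023   0.0297]
top 0.03 13 [-0.0537 -0.0033  0.0301] [-0.0432  0.0064  0.0361]
top 0.07 5 [-0.0655 -0.0167  0.0702] [-0.0419  0.0132  0.0794]
top 0.08 180 [-0.0666 -0.0177  0.0818] [-0.0306  0.0211  0.0895]
top 0.09 12 [-0.0657 -0.015   0.0901] [-0.0376  0.0179  0.0928]
```

View pics/v7.png

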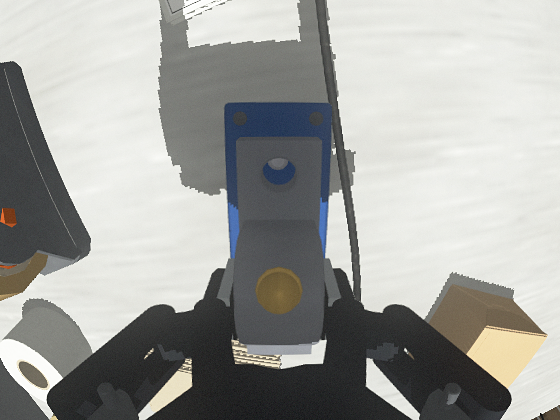

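Call:
play_rows([
  {"translation": [0, -0.005, 0.035], "roll": 0, "fingers": 0},
  {"translation": [0.3, -0.005, 0.035], "roll": 0, "fingers": 0},
  {"translation": [0.55, -0.005, 0.035], "roll": 0, "fingers": 0},
  {"translation": [0.7, -0.005, 0.035], "roll": 0, "fingers": 0},
  {"translation": [0.8, -0.005, 0.035], "roll": 0, "fingers": 0},
  {"translation": [0.8, -0.005, 0.035], "roll": 0, "fingers": 0},
])

```text
t: 9.72
position: [0.6406, -0.017, 0.008]
orientation: [[-0.001, 0.153, 0.988], [0.0, 0.988, -0.153], [-1.0, -0.0, -0.001]]
force: [-0.8, -0.8, -4.7]
finger_gap: 0.0352
```

```bash
cat >> h.py <<'E'
def chk(zlo,zhi):
  s=r.snapshot("wrist"); P=cloud(s,True); goal([.6387,-.0158,.0],-8.7)
  q=P.reshape(-1,3); e=(q-[.6387,-.0158,0])@np.array([[np.cos(.1518),np.sin(.1518),0],[-np.sin(.1518),np.cos(.1518),0],[0,0,1]])
  k=e[(abs(e[:,0])<.08)&(abs(e[:,1])<.026)&(e[:,2]>zlo)&(e[:,2]<zhi)]
  for nm,w in(("near",k[k[:,0]<-.035]),("far",k[k[:,0]>.045]),("all",k)):
    if len(w): print(nm,len(w),np.percentile(w,1,axis=0).round(4),np.percentile(w,99,axis=0).round(4),"medz",np.median(w[:,2]).round(4))
  return s
E
python3 -c "
from h import *
chk(.028,.05)"
```

```text
t 9.78 pos [ 0.641  -0.0171  0.0085] head -8.81 F [-0.5  0.5 -4.3] gap 0.0353
tr [ 0.142  0.015 -0.042] roll -0.018
near 4888 [-0.0633 -0.0208  0.0285] [-0.0353  0.0185  0.039 ] medz 0.0375
far 584 [ 0.0586 -0.0209  0.0363] [0.067  0.0186 0.0387] medz 0.0374
all 7829 [-0.0633 -0.0209  0.0287] [0.0657 0.0185 0.0477] medz 0.0376
```

Call:
play_rows([
  {"translation": [0.08, 0.01, -0.01], "roll": 0, "fingers": 0},
  {"translation": [0.15, 0.01, -0.01], "roll": 0, "fingers": 0},
  {"translation": [0.17, 0.01, -0.01], "roll": 0, "fingers": 0},
  {"translation": [0.17, 0.01, -0.01], "roll": 0, "fingers": 0},
])

```text
t: 10.28
position: [0.6405, -0.0164, -0.0017]
orientation: [[0.0, 0.153, 0.988], [-0.0, 0.988, -0.153], [-1.0, -0.0, 0.0]]
force: [0.2, -0.4, -4.7]
finger_gap: 0.0353
```

```bash
python3 -c "
from h import *
chk(.022,.036)"
```

```text
t 10.32 pos [ 0.6406 -0.0164 -0.0016] head -8.8 F [ 0.5 -0.8 -4.8] gap 0.0354
tr [-0.026  0.004 -0.033] roll -0.017
near 4953 [-0.0635 -0.0201  0.0229] [-0.0353  0.0191  0.0335] medz 0.0281
far 587 [ 0.0581 -0.0201  0.0267] [0.0667 0.0194 0.0291] medz 0.0279
all 7663 [-0.0635 -0.0202  0.0232] [0.0655 0.0192 0.0347] medz 0.0281
```

Call:
play_rows([
  {"translation": [0.03, 0, 0], "roll": 0, "fingers": 0},
  {"translation": [0.03, 0, 0], "roll": 0, "fingers": 0},
  {"translation": [0.02, 0, 0], "roll": 0, "fingers": 100},
  {"translation": [0.02, 0, 0], "roll": 0, "fingers": 100},
  {"translation": [0.02, 0, 0], "roll": 0, "fingers": 100},
  {"translation": [0.02, 0, 0], "roll": 0, "fingers": 100},
  {"translation": [-0.6, 0, 0], "roll": 0, "fingers": 100},
  {"translation": [-1.6, 0, 0], "roll": 0, "fingers": 100},
  {"translation": [-2.75, 0, 0], "roll": 0, "fingers": 100},
  {"translation": [-2.75, 0, 0], "roll": 0, "fingers": 100},
])

```text
t: 11.58
position: [0.6445, -0.0168, 0.1693]
orientation: [[0.01, 0.153, 0.988], [-0.001, 0.988, -0.153], [-1.0, 0.0, 0.01]]
force: [0.5, -0.4, -0.2]
finger_gap: 0.0852
```

Run:
```python
from h import *
s=chk(.022,.034)
d=r.silhouettes("grease_nipple",s); P=cloud(s,True)
if d:
  q=P[d[0]["pixels"]]; print("nip",d[0]["confidence"],len(q),q[q[:,2]>.08].mean(0),q[:,2].max(), np.percentile(q,2,axis=0),np.percentile(q,98,axis=0))
goal([.525,.362,.165],-15.4)
```

```text
t 11.62 pos [ 0.6429 -0.0166  0.1672] head -8.8 F [ 0.  -0.7  0.3] gap 0.0852
tr [ 2.787e+00  2.000e-03 -9.000e-02] roll -0.017
near 1119 [-0.0633 -0.0206  0.0248] [-0.0353  0.0197  0.0334] medz 0.027
far 680 [ 0.0451 -0.0204  0.0238] [0.0664 0.0193 0.0324] medz 0.0268
all 2459 [-0.0633 -0.0204  0.0247] [0.0661 0.0193 0.0333] medz 0.0269
nip 0.63 369 [ 0.61643079 -0.01298733  0.09363439] 0.34778595683131847 [ 0.6114022  -0.02175918  0.07378874] [ 0.6324469  -0.00660273  0.09486115]
t 11.68 pos [ 0.6413 -0.0164  0.1647] head -8.81 F [ 0.4 -0.1  0.4] gap 0.0858
tr [-0.013  5.936 -2.881] roll 1.099
```

Call:
play_rows([
  {"translation": [0, 5.94, -2.88], "roll": 1.1, "fingers": 100},
  {"translation": [0, 5.94, -2.88], "roll": 1.1, "fingers": 100},
  {"translation": [0, 5.94, -2.88], "roll": 1.1, "fingers": 100},
  {"translation": [0, 5.94, -2.88], "roll": 1.1, "fingers": 100},
  {"translation": [0, 5.94, -2.88], "roll": 1.1, "fingers": 100},
  {"translation": [0, 5.94, -2.88], "roll": 1.1, "fingers": 100},
  {"translation": [0, 5.94, -2.88], "roll": 1.1, "fingers": 100},
  {"translation": [0, 5.94, -2.88], "roll": 1.1, "fingers": 100},
  {"translation": [0, 5.94, -2.88], "roll": 1.1, "fingers": 100},
])

```text
t: 12.8
position: [0.5242, 0.3606, 0.1622]
orientation: [[-0.002, 0.266, 0.964], [-0.002, 0.964, -0.266], [-1.0, -0.002, -0.001]]
force: [0.1, 0.8, -0.2]
finger_gap: 0.0857
```

Run:
```python
from h import *
s=r.snapshot("wrist"); P=cloud(s,True); cv2.imwrite("pics/v8.png",s["image"])
for n in("tool_rest","grease_gun"):
  for d in r.silhouettes(n,s)[:1]:
    q=P[d["pixels"]&(s["z_map"]>0)]; print(n,d["confidence"],d["xy"],len(q),np.percentile(q[:,2],[2,50,98]).round(4))
    for lo,hi in((.076,.086),(.086,.094),(.1,.14),(.142,.165)):
      w=q[(q[:,2]>lo)&(q[:,2]<hi)]
      if len(w)>20: c,wh,a=cv2.minAreaRect(w[:,:2].astype(np.float32)); print(lo,len(w),np.round(c,4),np.round(wh,3),round(a,1),w.mean(0).round(4))
goal([.525,.362,.165],-15.4)
```

```text
tool_rest 0.87 [287.6, 175.3] 6206 [0.0036 0.0807 0.0824]
0.076 4900 [0.5248 0.364 ] [0.077 0.077] 74.8 [0.5168 0.3661 0.0809]
grease_gun 0.89 [286.6, 213.4] 3133 [0.0812 0.1373 0.1515]
0.076 203 [0.5319 0.3618] [0.045 0.059] 71.0 [0.5192 0.3663 0.0835]
0.086 676 [0.5192 0.3648] [0.043 0.032] 79.1 [0.5157 0.3658 0.0874]
0.1 648 [0.5167 0.3654] [0.03  0.014] 80.5 [0.5131 0.3667 0.122 ]
0.142 1472 [0.5244 0.3639] [0.029 0.029] 74.6 [0.5224 0.3645 0.1486]
t 12.95 pos [0.5249 0.3607 0.1631] head -15.52 F [ 0.3 -0.4 -0.7] gap 0.0857
tr [-0.032  0.022 -0.004] roll -0.021
```

View pics/v8.png

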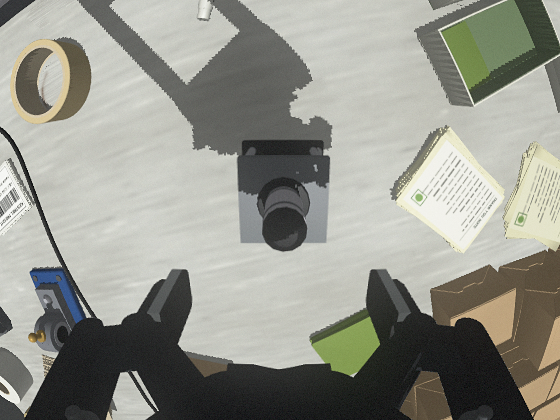

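Call:
play_rows([
  {"translation": [0, 0.045, -0.02], "roll": 0, "fingers": 100},
  {"translation": [0.7, 0.045, -0.02], "roll": 0, "fingers": 100},
  {"translation": [1.4, 0.045, -0.02], "roll": 0, "fingers": 100},
  {"translation": [1.7, 0.045, -0.02], "roll": 0, "fingers": 100},
  {"translation": [1.7, 0.045, -0.02], "roll": 0, "fingers": 0},
  {"translation": [1.7, 0.045, -0.02], "roll": 0, "fingers": 0},
  {"translation": [1.7, 0.045, -0.02], "roll": 0, "fingers": 0},
  {"translation": [1.7, 0.045, -0.02], "roll": 0, "fingers": 0},
  {"translation": [1.7, 0.045, -0.02], "roll": 0, "fingers": 0},
  {"translation": [1.7, 0.045, -0.02], "roll": 0, "fingers": 0},
])

```text
t: 14.2
position: [0.5249, 0.3655, 0.0633]
orientation: [[0.003, 0.266, 0.964], [0.001, 0.964, -0.266], [-1.0, 0.001, 0.002]]
force: [-1.2, -2.3, 6.0]
finger_gap: 0.0289
```

Call:
play_rows([
  {"translation": [-0.5, 0, 0], "roll": 0, "fingers": 0},
  {"translation": [-1.0, 0, 0], "roll": 0, "fingers": 0},
  {"translation": [-1.45, 0, 0], "roll": 0, "fingers": 0},
  {"translation": [-1.45, 0, 0], "roll": 0, "fingers": 0},
  {"translation": [-1.45, 0, 0.6], "roll": 0, "fingers": 0},
  {"translation": [-1.45, 0, 1.1], "roll": 0, "fingers": 0},
  {"translation": [-1.45, 0, 1.1], "roll": 0, "fingers": 0},
  {"translation": [-0.9, 0, 1.1], "roll": 0, "fingers": 0},
  {"translation": [-0.47, 0, 1.1], "roll": 0, "fingers": 0},
  {"translation": [-0.47, 0, 1.1], "roll": 0, "fingers": 0},
])

```text
t: 15.45
position: [0.5836, 0.3465, 0.0859]
orientation: [[-0.007, 0.265, 0.964], [-0.003, 0.964, -0.265], [-1.0, -0.005, -0.006]]
force: [0.2, -0.4, -3.8]
finger_gap: 0.0283
```

```bash
cat >> h.py <<'E'
def gun(center,names=("scene","top","wrist"),rad=.1):
    "fit gun axis to depth points on its mask; in the tool's heading frame"
    o=r.observe(); M=np.array(o["orientation"]); h=np.arctan2(M[1,2],M[0,2]); B=np.array([[np.cos(h),np.sin(h),0],[-np.sin(h),np.cos(h),0],[0,0,1]]).T
    print("t",round(o["t"],2),"pos",np.round(o["position"],4),"head",np.degrees(h).round(2),"F",np.round(o["force"],1),"gap",round(o["finger_gap"],4))
    out={}
    for n in names:
        s=r.snapshot(n); P=cloud(s,n=="wrist"); cv2.imwrite(f"pics/g_{n}_{o['t']:.1f}.png",s["image"])
        d=r.silhouettes("grease_gun",s)
        if not d: print(n,"none"); continue
        d=d[0]; m=cv2.erode(d["pixels"].astype(np.uint8),np.ones((2,2)))>0
        q=P[m&(s["z_map"]>0)]; q=(q-center)@B; q=q[np.linalg.norm(q,axis=1)<rad]
        cam=((-R(s).T@np.array(s["tvec"]).ravel())-center)@B
        print(n,round(d["confidence"],2),d["xy"],len(q),np.percentile(q,[2,98],axis=0).round(3).tolist() if len(q) else "")
        out[n]=(q,cam,s)
    return out
E
python3 - <<'E'
from h import *
o=r.observe(); c=np.array([.587,.347,.11])
gun(c)
E
```

```text
t 15.45 pos [0.5836 0.3465 0.0859] head -15.39 F [ 0.2 -0.4 -3.8] gap 0.0283
scene 0.54 [197.7, 175.0] 136 [[-0.017, -0.023, -0.069], [0.012, -0.002, 0.038]]
top 0.52 [155.2, 203.5] 23 [[0.01, -0.015, -0.001], [0.018, 0.006, 0.009]]
wrist none
```

Gun is clear of the rest, beyond its far face. Now pull back so its nose swings against the plate edge.

Call:
play_rows([
  {"translation": [0, 0, -0.2], "roll": 0, "fingers": 0},
  {"translation": [0, 0, -0.35], "roll": 0, "fingers": 0},
  {"translation": [0, 0, -0.5], "roll": 0, "fingers": 0},
  {"translation": [0, 0, -0.6], "roll": 0, "fingers": 0},
  {"translation": [0, 0, -0.7], "roll": 0, "fingers": 0},
  {"translation": [0, 0, -0.8], "roll": 0, "fingers": 0},
  {"translation": [0, 0, -0.9], "roll": 0, "fingers": 0},
  {"translation": [0, 0, -0.9], "roll": 0, "fingers": 0},
])

```text
t: 16.75
position: [0.5391, 0.3626, 0.0917]
orientation: [[0.008, 0.265, 0.964], [0.001, 0.964, -0.265], [-1.0, 0.003, 0.008]]
force: [7.1, -2.2, 0.0]
finger_gap: 0.0288
```

Run:
```python
from h import *
o=r.observe(); g=gun(np.array([.5343,.3612,.11]),("scene","wrist"))
for n in g:
  q=g[n][0]
  for z in np.arange(-.08,.08,.01):
    w=q[(q[:,2]>z)&(q[:,2]<z+.01)]
    if len(w): print(n,z.round(2),len(w),w.min(0).round(3),w.max(0).round(3))
s=g["scene"][2]; u,v=proj(s,[.54,.36,.12]).astype(int); cv2.imwrite("pics/v9.png",cv2.resize(s["image"][v-60:v+45,u-70:u+70],(800,600),interpolation=cv2.INTER_CUBIC))
```

```text
t 16.75 pos [0.5391 0.3626 0.0917] head -15.35 F [ 7.1 -2.2  0. ] gap 0.0288
scene 0.3 [275.0, 179.7] 0 
wrist 0.71 [280.3, 304.7] 5514 [[-0.015, -0.011, 0.001], [0.013, 0.016, 0.07]]
wrist -0.01 9 [ 0.004 -0.003 -0.001] [ 0.005  0.007 -0.   ]
wrist -0.0 724 [ 0.003 -0.013  0.   ] [0.019 0.018 0.01 ]
wrist 0.01 82 [ 0.002 -0.011  0.01 ] [0.013 0.016 0.02 ]
wrist 0.02 83 [-0.003 -0.01   0.02 ] [0.008 0.014 0.03 ]
wrist 0.03 51 [-0.008 -0.009  0.03 ] [0.001 0.012 0.04 ]
wrist 0.04 182 [-0.013 -0.009  0.04 ] [-0.003  0.014  0.05 ]
wrist 0.05 739 [-0.016 -0.012  0.05 ] [0.01  0.017 0.06 ]
wrist 0.06 3455 [-0.015 -0.012  0.06 ] [0.011 0.017 0.07 ]
wrist 0.07 189 [-0.003 -0.005  0.07 ] [0.006 0.009 0.072]
```

View pics/v9.png

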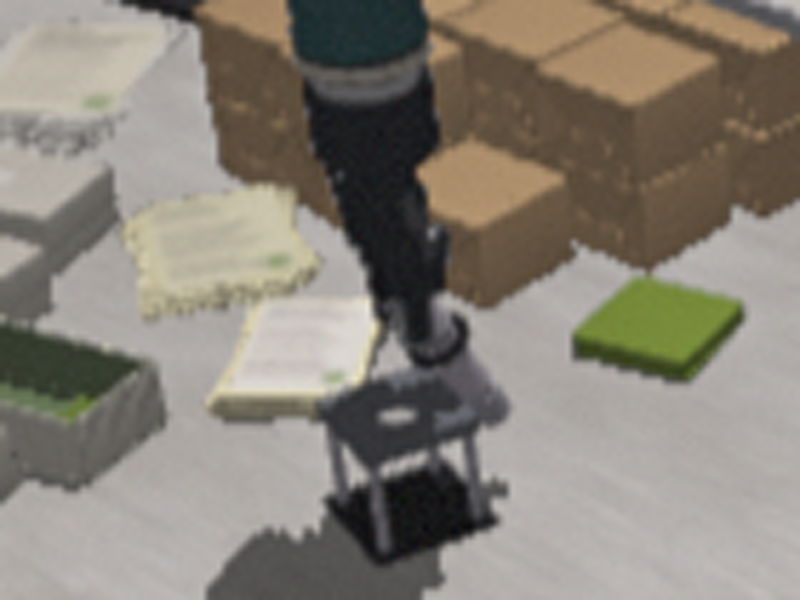

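Call:
play_rows([
  {"translation": [0, 0, -0.05], "roll": 0, "fingers": 0},
  {"translation": [0, 0, -0.1], "roll": 0, "fingers": 0},
  {"translation": [0, 0, -0.1], "roll": 0, "fingers": 0},
  {"translation": [0, 0, 0.3], "roll": 0, "fingers": 0},
  {"translation": [-0.5, 0, 0.4], "roll": 0, "fingers": 0},
  {"translation": [-1.3, 0, 0.4], "roll": 0, "fingers": 0},
  {"translation": [-1.6, 0, 0.4], "roll": 0, "fingers": 0},
  {"translation": [-1.6, 0, 0.4], "roll": 0, "fingers": 0},
])

```text
t: 17.95
position: [0.5588, 0.3563, 0.1868]
orientation: [[0.002, 0.265, 0.964], [0.001, 0.964, -0.265], [-1.0, 0.002, 0.002]]
force: [0.2, 0.2, -3.7]
finger_gap: 0.0288
```

```bash
cat >> h.py <<'E'
def rearline(s,center,B):
    "silhouette of the barrel in the tool x-z plane from wrist depth: rear generator"
def tilt(h=None,save=None):
    o=r.observe(); M=np.array(o["orientation"]); H=np.arctan2(M[1,2],M[0,2]); B=np.array([[np.cos(H),np.sin(H),0],[-np.sin(H),np.cos(H),0],[0,0,1]]).T
    print("t",round(o["t"],2),"pos",np.round(o["position"],4),"head",np.degrees(H).round(2),"F",np.round(o["force"],1),"gap",round(o["finger_gap"],4))
    s=r.snapshot("wrist"); q=(cloud(s,True)-np.array(o["position"]))@B; o2=r.observe()
    if save: np.savez(save,q=q,im=s["image"],z=s["z_map"],pos=o["position"])
    d=r.silhouettes("grease_gun",s); m=d[0]["pixels"]&(s["z_map"]>0); w=q[m]; w=w[np.linalg.norm(w-[0,0,.04],axis=1)<.14]
    print(d[0]["confidence"],d[0]["xy"],len(w))
    for z in np.arange(-.1,.1,.008):
        e=w[(w[:,2]>z)&(w[:,2]<z+.008)]
        if len(e)>4: print(z.round(3),len(e),"xmin",np.percentile(e[:,0],3).round(4),"y",np.percentile(e[:,1],[2,98]).round(4))
E
python3 - <<'E'
from h import *
tilt(save="t1.npz")
c=np.array(r.observe()["position"]); 
s=r.snapshot("scene"); d=r.silhouettes("grease_gun",s)
u,v=proj(s,c+[0,0,.03]).astype(int); A=s["image"][v-60:v+60,u-70:u+70]
w=np.load("t1.npz")["im"][170:420,140:420]
cv2.imwrite("pics/v10.png",np.hstack([cv2.resize(A,(400,343)),cv2.resize(w,(384,343))]))
print([ (x["confidence"],x["xy"]) for x in d],u,v)
E
```

```text
t 17.95 pos [0.5588 0.3563 0.1868] head -15.38 F [ 0.2  0.2 -3.7] gap 0.0288
0.66 [277.9, 306.6] 5441
0.012 227 xmin 0.0019 y [-0.0113  0.0106]
0.02 527 xmin 0.0043 y [-0.0157  0.0151]
0.028 53 xmin 0.001 y [-0.0118  0.0111]
0.036 30 xmin -0.0033 y [-0.0146  0.0112]
0.044 28 xmin -0.0075 y [-0.0079  0.0085]
0.052 24 xmin -0.0126 y [-0.0088  0.007 ]
0.06 109 xmin -0.0159 y [-0.0142  0.0117]
0.068 385 xmin -0.0193 y [-0.0118  0.0117]
0.076 2061 xmin -0.0179 y [-0.014  0.013]
0.084 1997 xmin -0.011 y [-0.011   0.0101]
[(0.49, [194.0, 150.3])] 187 146
```

View pics/v10.png

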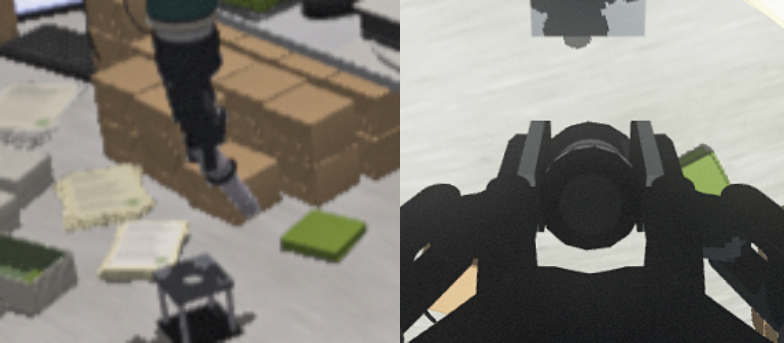

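```bash
cat > fit.py <<'E'
from h import *
def butt(fn):
    D=np.load(fn); q=D["q"].reshape(-1,3); 
    w=q[(q[:,2]>.064)&(q[:,2]<.1)&(abs(q[:,1])<.02)&(q[:,0]>-.025)&(q[:,0]<.02)]
    rng=np.random.default_rng(0); best=None
    for i in range(300):
        a,b,c=w[rng.choice(len(w),3,False)]; n=np.cross(b-a,c-a); L=np.linalg.norm(n)
        if L<2e-5: continue
        n/=L; k=abs((w-a)@n)<.0012
        if best is None or k.sum()>best.sum(): best=k
    for _ in range(3):
        p=w[best]; c=p.mean(0); n=np.linalg.svd(p-c,full_matrices=False)[2][2]; n*=np.sign(n[2]); best=abs((w-c)@n)<.001
    e1=np.cross([0,1,0],n); e1/=np.linalg.norm(e1); e2=np.cross(n,e1)
    uv=np.c_[(p-c)@e1,(p-c)@e2].astype(np.float32); uv=uv[np.linalg.norm(uv,axis=1)<.025]
    cc,rad=cv2.minEnclosingCircle(uv[cv2.convexHull(uv,returnPoints=False).ravel()])
    lo,hi=np.percentile(uv,[.5,99.5],axis=0); m=(lo+hi)/2
    B=c+m[0]*e1+m[1]*e2
    print("in",len(p),"of",len(w),"n",n.round(3),"tilt xz",np.degrees(np.arctan2(-n[0],n[2])).round(1),"tilt y",np.degrees(np.arcsin(n[1])).round(1),"butt centre",B.round(4),"ext",(hi-lo).round(4),"rad",round(rad,4))
    return n,B
if __name__=="__main__":
    import sys; butt(sys.argv[1])
E
python3 fit.py t1.npz
```

```text
in 2083 of 6420 n [-0.466 -0.037  0.884] tilt xz 27.8 tilt y -2.1 butt centre [-0.0091  0.0002  0.0848] ext [0.0198 0.0383] rad 0.0212
```

```bash
sed -i 's/abs(q\[:,1\])<.02)/abs(q[:,1])<.0135)/' fit.py; python3 fit.py t1.npz
python3 - <<'E'
import numpy as np
q=np.load("t1.npz")["q"]
for x in range(262,300,6):
  print(x,[tuple((q[v,x]*1000).round(0).astype(int)) for v in range(258,350,6)])
E
```

```text
in 2026 of 4430 n [-0.47   0.007  0.883] tilt xz 28.0 tilt y 0.4 butt centre [-0.0091 -0.0004  0.0847] ext [0.0198 0.0201] rad 0.0114
262 [(np.int64(109), np.int64(-21), np.int64(-188)), (np.int64(4), np.int64(-10), np.int64(20)), (np.int64(7), np.int64(-10), np.int64(21)), (np.int64(6), np.int64(-9), np.int64(30)), (np.int64(-18), np.int64(-7), np.int64(74)), (np.int64(-17), np.int64(-7), np.int64(77)), (np.int64(-16), np.int64(-7), np.int64(79)), (np.int64(-15), np.int64(-6), np.int64(82)), (np.int64(-13), np.int64(-6), np.int64(83)), (np.int64(-11), np.int64(-6), np.int64(84)), (np.int64(-9), np.int64(-6), np.int64(85)), (np.int64(-7), np.int64(-6), np.int64(86)), (np.int64(-6), np.int64(-6), np.int64(88)), (np.int64(-3), np.int64(-6), np.int64(89)), (np.int64(1), np.int64(-7), np.int64(87)), (np.int64(6), np.int64(-7), np.int64(85))]
268 [(np.int64(110), np.int64(-13), np.int64(-188)), (np.int64(4), np.int64(-6), np.int64(20)), (np.int64(7), np.int64(-6), np.int64(22)), (np.int64(-12), np.int64(-5), np.int64(60)), (np.int64(-18), np.int64(-4), np.int64(74)), (np.int64(-18), np.in
[... 3290 characters left out ...]
nt64(110), np.int64(25), np.int64(-188)), (np.int64(119), np.int64(25), np.int64(-189)), (np.int64(7), np.int64(11), np.int64(21)), (np.int64(10), np.int64(10), np.int64(23)), (np.int64(-17), np.int64(7), np.int64(73)), (np.int64(-17), np.int64(7), np.int64(76)), (np.int64(-16), np.int64(7), np.int64(79)), (np.int64(-14), np.int64(7), np.int64(80)), (np.int64(-12), np.int64(7), np.int64(81)), (np.int64(-12), np.int64(7), np.int64(85)), (np.int64(-9), np.int64(7), np.int64(85)), (np.int64(-8), np.int64(7), np.int64(87)), (np.int64(-5), np.int64(7), np.int64(87)), (np.int64(-2), np.int64(7), np.int64(87)), (np.int64(2), np.int64(7), np.int64(87)), (np.int64(266), np.int64(29), np.int64(-187))]
```

```bash
python3 -c "
from h import *
goal([.5373,.0005,.168],-8.75)"
```

```text
t 18.15 pos [0.5569 0.355  0.1832] head -15.4 F [-0.5 -0.2 -3.7] gap 0.0289
tr [ 0.266 -5.783  1.255] roll -1.108
```

Call:
play_rows([
  {"translation": [0, -5.78, 1.25], "roll": -1.1, "fingers": 0},
  {"translation": [0, -5.78, 1.25], "roll": -1.1, "fingers": 0},
  {"translation": [0, -5.78, 1.25], "roll": -1.1, "fingers": 0},
  {"translation": [0, -5.78, 1.25], "roll": -1.1, "fingers": 0},
  {"translation": [0, -5.78, 1.25], "roll": -1.1, "fingers": 0},
  {"translation": [0, -5.78, 1.25], "roll": -1.1, "fingers": 0},
  {"translation": [0.2, -5.78, 1.25], "roll": -1.1, "fingers": 0},
  {"translation": [0.2, -5.78, 1.25], "roll": -1.1, "fingers": 0},
  {"translation": [0.2, -5.78, 1.25], "roll": -1.1, "fingers": 0},
  {"translation": [0.2, -5.78, 1.25], "roll": -1.1, "fingers": 0},
])

```text
t: 19.4
position: [0.5389, 0.0025, 0.1737]
orientation: [[0.0, 0.151, 0.988], [0.0, 0.988, -0.151], [-1.0, 0.0, 0.0]]
force: [0.6, -0.8, -3.1]
finger_gap: 0.0287
```

```bash
cat > m.py <<'E'
from fit import *
import sys
def meas(tag):
    r.snapshot("scene")
    o=r.observe(); M=np.array(o["orientation"]); H=np.arctan2(M[1,2],M[0,2]); B=np.array([[np.cos(H),np.sin(H),0],[-np.sin(H),np.cos(H),0],[0,0,1]]).T
    s=r.snapshot("wrist"); q=(cloud(s,True)-np.array(o["position"]))@B
    np.savez(tag,q=q); n,b=butt(tag); o2=r.observe()
    print("t",round(o["t"],2),"pos",np.round(o["position"],4),np.round(o2["position"],4),"head",np.degrees(H).round(2),"F",np.round(o["force"],1),"gap",round(o["finger_gap"],4))
    n=np.array([n[0],0,n[2]]); n/=np.linalg.norm(n)
    seat=np.array(o["position"])+B@(b-.1198*n)
    T=np.array([.6134,-.0119,.0948]); a=-.5*np.r_[np.cos(-.153),np.sin(-.153),0]+[0,0,.866]
    e=seat-T; al=e@a; lat=(e-al*a)
    print("seat",seat.round(4),"along",al.round(4),"lat fwd/left/up",(lat@B).round(4))
    g=T-seat; print("to tip, tool units",(M.T@g/.06).round(3),"axis-down tool",(M.T@(-a)).round(3))
    return s,o,B
if __name__=="__main__":
    s,o,B=meas(sys.argv[1]); cv2.imwrite("pics/"+sys.argv[1]+".png",s["image"])
E
python3 - <<'E'
from m import *
s,o,B=meas("t2.npz"); P=cloud(s,True)
e=(P-[.6387,-.0158,0])@np.array([[np.cos(.1518),np.sin(.1518),0],[-np.sin(.1518),np.cos(.1518),0],[0,0,1]])
for nm,sel in(("foot",(e[...,2]>.022)&(e[...,2]<.033)),("disc",(e[...,2]>.045)&(e[...,2]<.08)),("ball",(e[...,2]>.084)&(e[...,2]<.1))):
  k=e[sel&(abs(e[...,0])<.075)&(abs(e[...,1])<.03)]
  if len(k)>5: print(nm,len(k),np.percentile(k,1,axis=0).round(4),np.percentile(k,99,axis=0).round(4))
c=r.snapshot("scene"); u,v=proj(c,[.6134,-.0119,.0948]); print("tip in scene",u,v)
u,v=int(u),int(v); cv2.imwrite("pics/v11.png",np.hstack([cv2.resize(c["image"][v-50:v+35,u-45:u+40],(400,400),interpolation=cv2.INTER_CUBIC),cv2.resize(s["image"][90:420,115:445],(400,400))]))
E
```

```text
in 2016 of 4442 n [-0.458  0.004  0.889] tilt xz 27.3 tilt y 0.2 butt centre [-0.0087 -0.0003  0.0849] ext [0.0198 0.0201] rad 0.0113
t 19.45 pos [0.539  0.0023 0.1738] [0.539  0.0022 0.1738] head -8.72 F [ 1.4  0.1 -3.2] gap 0.0285
seat [ 0.5846 -0.005   0.1522] along 0.0645 lat fwd/left/up [0.0027 0.0024 0.0016]
to tip, tool units [ 0.958 -0.041  0.492] axis-down tool [ 0.866 -0.     0.5  ]
foot 1306 [-0.063  -0.0203  0.0226] [-0.0187  0.0193  0.0327]
disc 145 [-0.0267 -0.018   0.0451] [-0.0237  0.0166  0.0562]
tip in scene 279.4235065512819 208.84909467193665
```

View pics/v11.png

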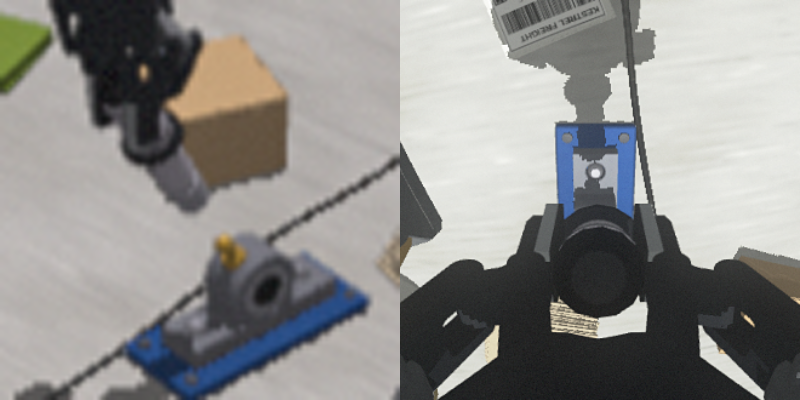

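Call:
play_rows([
  {"translation": [0.2, -0.04, 0.1], "roll": 0, "fingers": 0},
  {"translation": [0.45, -0.04, 0.23], "roll": 0, "fingers": 0},
  {"translation": [0.6, -0.04, 0.307], "roll": 0, "fingers": 0},
  {"translation": [0.6, -0.04, 0.307], "roll": 0, "fingers": 0},
  {"translation": [0.6, -0.04, 0.307], "roll": 0, "fingers": 0},
])

```text
t: 20.18
position: [0.5565, -0.0038, 0.1375]
orientation: [[-0.0, 0.153, 0.988], [-0.0, 0.988, -0.153], [-1.0, -0.0, -0.0]]
force: [0.7, 0.4, -2.8]
finger_gap: 0.0286
```

Run:
```python
from m import *
s,o,B=meas("t3.npz")
c=r.snapshot("scene"); Q=cloud(c)
# brass + coupler pixels: lateral (left) comparison via scene depth near tip
a=np.array([-.4941,.0763,.866]); T=np.array([.6134,-.0119,.0948]); Bb=np.array([[.9883,-.1524,0],[.1524,.9883,0],[0,0,1]])
e=(Q-T)@Bb.T; hsv=cv2.cvtColor(c["image"],cv2.COLOR_BGR2HSV)
br=(hsv[...,0]>10)&(hsv[...,0]<30)&(hsv[...,1]>110)&(np.linalg.norm(e,axis=-1)<.035)
print("brass",br.sum(),e[br].mean(0).round(4),np.percentile(e[br],[5,95],axis=0).round(4))
u,v=proj(c,T).astype(int); cv2.imwrite("pics/v12.png",cv2.resize(c["image"][v-25:v+15,u-25:u+25],(750,600),interpolation=cv2.INTER_CUBIC))
```

```text
in 2027 of 4448 n [-0.454  0.019  0.891] tilt xz 27.0 tilt y 1.1 butt centre [-0.0086 -0.0001  0.0849] ext [0.0199 0.0198] rad 0.0114
t 20.23 pos [ 0.5566 -0.0038  0.1378] [ 0.5567 -0.0038  0.138 ] head -8.81 F [ 0.4  0.4 -4.6] gap 0.0287
seat [ 0.6019 -0.0109  0.116 ] along 0.0241 lat fwd/left/up [ 0.0006 -0.0008  0.0003]
to tip, tool units [0.354 0.013 0.192] axis-down tool [0.866 0.    0.5  ]
brass 20 [ 0.0119 -0.004  -0.0166] [[ 0.0038 -0.0092 -0.0228]
 [ 0.0194  0.0018 -0.0068]]
```

View pics/v12.png

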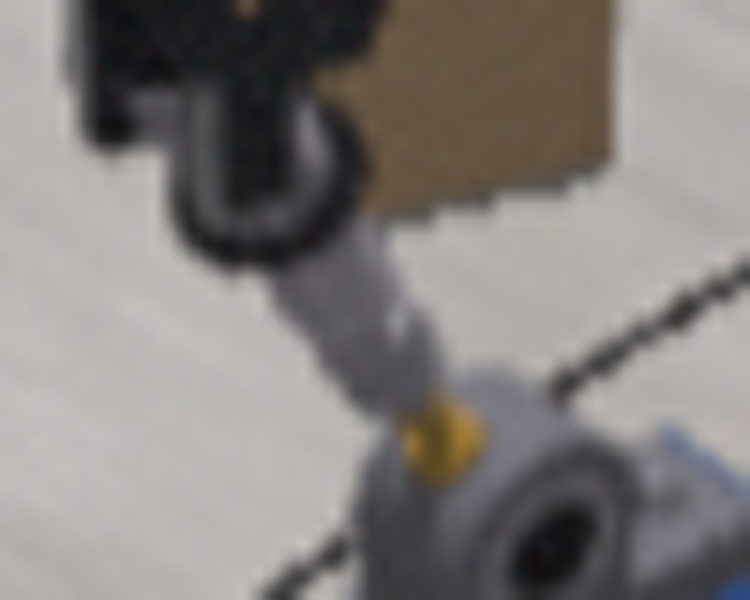

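Call:
play_rows([
  {"translation": [0.05, 0.01, 0.027], "roll": 0, "fingers": 0},
  {"translation": [0.1, 0.01, 0.054], "roll": 0, "fingers": 0},
  {"translation": [0.15, 0.01, 0.081], "roll": 0, "fingers": 0},
  {"translation": [0.15, 0.01, 0.081], "roll": 0, "fingers": 0},
])

```text
t: 20.82
position: [0.5613, -0.0039, 0.1282]
orientation: [[-0.001, 0.153, 0.988], [0.0, 0.988, -0.153], [-1.0, -0.0, -0.001]]
force: [0.6, 0.3, -3.1]
finger_gap: 0.0285
```

Call:
play_rows([
  {"translation": [0.035, 0, 0.019], "roll": 0, "fingers": 0},
  {"translation": [0.07, 0, 0.038], "roll": 0, "fingers": 0},
  {"translation": [0.1, 0, 0.054], "roll": 0, "fingers": 0},
  {"translation": [0.1, 0, 0.054], "roll": 0, "fingers": 0},
])

```text
t: 21.32
position: [0.5649, -0.0044, 0.1222]
orientation: [[0.0, 0.153, 0.988], [-0.0, 0.988, -0.153], [-1.0, -0.0, 0.0]]
force: [-0.6, -0.2, -2.9]
finger_gap: 0.0286
```

Call:
play_rows([
  {"translation": [0.03, 0, 0.017], "roll": 0, "fingers": 0},
  {"translation": [0.06, 0, 0.033], "roll": 0, "fingers": 0},
  {"translation": [0.06, 0, 0.033], "roll": 0, "fingers": 0},
])

```text
t: 21.7
position: [0.5668, -0.0048, 0.1184]
orientation: [[-0.0, 0.153, 0.988], [-0.0, 0.988, -0.153], [-1.0, -0.0, -0.0]]
force: [-0.0, -0.0, -6.5]
finger_gap: 0.0287
```

```bash
python3 m.py t4.npz
```

```text
in 2019 of 4441 n [-0.473  0.019  0.881] tilt xz 28.2 tilt y 1.1 butt centre [-0.0091 -0.0001  0.0847] ext [0.02   0.0203] rad 0.0116
t 21.75 pos [ 0.5666 -0.0048  0.1184] [ 0.5665 -0.0047  0.1184] head -8.81 F [ 0.2 -0.6 -6.6] gap 0.0289
seat [ 0.6137 -0.0122  0.0975] along 0.0022 lat fwd/left/up [ 0.0014 -0.0002  0.0008]
to tip, tool units [ 0.045  0.004 -0.005] axis-down tool [0.866 0.    0.5  ]
```

Call:
play_rows([
  {"translation": [0.03, 0, 0.012], "roll": 0, "fingers": 0},
  {"translation": [0.06, 0, 0.025], "roll": 0, "fingers": 0},
  {"translation": [0.06, 0, 0.025], "roll": 0, "fingers": 0},
  {"translation": [0.06, 0, 0.025], "roll": 0, "fingers": 0},
])

```text
t: 22.3
position: [0.5683, -0.005, 0.1155]
orientation: [[0.0, 0.153, 0.988], [-0.0, 0.988, -0.153], [-1.0, -0.0, 0.0]]
force: [-0.6, 0.4, -3.4]
finger_gap: 0.0288
```

Call:
play_rows([
  {"translation": [0.03, 0, 0.017], "roll": 0, "fingers": 0},
  {"translation": [0.06, 0, 0.035], "roll": 0, "fingers": 0},
  {"translation": [0.06, 0, 0.035], "roll": 0, "fingers": 0},
])

```text
t: 22.68
position: [0.5695, -0.0052, 0.1129]
orientation: [[-0.001, 0.153, 0.988], [-0.0, 0.988, -0.153], [-1.0, -0.0, -0.001]]
force: [-6.0, 1.0, 9.6]
finger_gap: 0.0289
```

```bash
python3 m.py t5.npz
```

```text
in 1958 of 4444 n [-0.478  0.036  0.878] tilt xz 28.6 tilt y 2.1 butt centre [-0.009   0.0003  0.0846] ext [0.0202 0.0206] rad 0.0116
t 22.73 pos [ 0.5695 -0.0051  0.113 ] [ 0.5695 -0.0052  0.113 ] head -8.8 F [-5.8  0.5  8.6] gap 0.0288
seat [ 0.6172 -0.0122  0.0924] along -0.004 lat fwd/left/up [0.0018 0.0002 0.0011]
to tip, tool units [-0.04  -0.004 -0.064] axis-down tool [0.866 0.    0.501]
```

Call:
play_rows([
  {"translation": [0.03, 0, 0.017], "roll": 0, "fingers": 0},
  {"translation": [0.06, 0, 0.035], "roll": 0, "fingers": 0},
  {"translation": [0.09, 0, 0.052], "roll": 0, "fingers": 0},
  {"translation": [0.09, 0, 0.052], "roll": 0, "fingers": 0},
  {"translation": [0.09, 0, 0.052], "roll": 0, "fingers": 0},
])

```text
t: 23.4
position: [0.5722, -0.0056, 0.1079]
orientation: [[-0.001, 0.153, 0.988], [0.0, 0.988, -0.153], [-1.0, -0.0, -0.001]]
force: [-7.6, 0.8, 12.4]
finger_gap: 0.0288
```

Run:
```python
from m import *
s,o,B=meas("t6.npz"); P=cloud(s,True)
F=np.array(o["force"])+[0,0,3.4]; a=np.array([-.4941,.0763,.866]); print("axial",F@a,"lat",F-(F@a)*a)
e=(P-[.6387,-.0158,0])@np.array([[np.cos(.1518),np.sin(.1518),0],[-np.sin(.1518),np.cos(.1518),0],[0,0,1]])
k=e[(e[...,2]>.022)&(e[...,2]<.033)&(abs(e[...,0])<.075)&(abs(e[...,1])<.026)]; print("foot",len(k),np.percentile(k,[1,50,99],axis=0).round(4))
# coupler exposed length from scene: gun vs block relative
c=r.snapshot("scene"); Q=cloud(c); w=Q.reshape(-1,3); f2=(w-[.6387,-.0158,0])@np.array([[np.cos(.1518),np.sin(.1518),0],[-np.sin(.1518),np.cos(.1518),0],[0,0,1]])
k=f2[(f2[:,2]>.022)&(f2[:,2]<.034)&(abs(f2[:,1])<.026)]; 
for n,z in(("near",k[(k[:,0]<-.03)&(k[:,0]>-.066)]),("far",k[(k[:,0]>.03)&(k[:,0]<.066)])): print(n,len(z),np.median(z,axis=0).round(4) if len(z) else "")
```

```text
in 2048 of 4431 n [-0.466  0.021  0.885] tilt xz 27.8 tilt y 1.2 butt centre [-0.0089 -0.0001  0.0848] ext [0.0196 0.0198] rad 0.0113
t 23.45 pos [ 0.5722 -0.0055  0.1079] [ 0.5722 -0.0055  0.1079] head -8.79 F [-8.2  1.2 12.9] gap 0.0286
seat [ 0.6185 -0.0128  0.0867] along -0.0095 lat fwd/left/up [ 0.0004 -0.0001  0.0002]
to tip, tool units [-0.134  0.002 -0.086] axis-down tool [0.865 0.    0.501]
axial 18.24264116332243 lat [ 0.83857468 -0.21356825  0.49911228]
foot 2096 [[-0.064  -0.0203  0.023 ]
 [-0.0444 -0.0008  0.0269]
 [-0.0222  0.0192  0.0328]]
near 94 [-0.0486 -0.0052  0.0286]
far 57 [ 0.0529 -0.0115  0.0295]
```

Call:
play_rows([
  {"translation": [-0.02, 0, -0.011], "roll": 0, "fingers": 0},
  {"translation": [-0.02, 0, -0.011], "roll": 0, "fingers": 0},
  {"translation": [-0.02, 0, -0.011], "roll": 0, "fingers": 0},
])

```text
t: 23.92
position: [0.5716, -0.0055, 0.1091]
orientation: [[-0.001, 0.153, 0.988], [-0.0, 0.988, -0.153], [-1.0, -0.0, -0.001]]
force: [-6.7, 0.8, 11.3]
finger_gap: 0.0284
```

Run:
```python
from m import *
s,o,B=meas("t7.npz"); F=np.array(o["force"])+[0,0,3.4]; print("axial",F@np.array([-.4941,.0763,.866]))
print(r.finish_job())
```

```text
in 2006 of 4437 n [-0.478  0.004  0.878] tilt xz 28.5 tilt y 0.3 butt centre [-0.0088 -0.0003  0.0848] ext [0.0201 0.0202] rad 0.0115
t 23.98 pos [ 0.5716 -0.0055  0.1091] [ 0.5716 -0.0055  0.1091] head -8.8 F [-7.   0.8 10.8] gap 0.0289
seat [ 0.6195 -0.0132  0.0887] along -0.0084 lat fwd/left/up [ 0.002  -0.0003  0.0011]
to tip, tool units [-0.102  0.005 -0.103] axis-down tool [0.865 0.    0.501]
axial 15.82594324846956
the job is handed in; nothing more can be done
None
```

I seated the block on both dowels, snapped the gun onto the nipple, and handed the job in at about 24 s. I was still holding the gun against its spring. No verdict was reported.

**How the tilt was made:** the moves only allow a turn about the finger axis, so I pulled the gripped gun's nose against the far edge of the tool rest. That pivoted it between the pads to about 28°.

**Last checks:**
- **Block:** its foot top is at about 27–28 mm (28 expected), and it sits within about 2 mm of the base centre. Its yaw relative to the base looked close to zero when it was set down. I did not re-measure the yaw after the push.
- **Gun angle:** 28.5° against the nipple's 30°, well inside the 0.14 rad limit.
- **Push:** about 16 N along the axis. The force suggests roughly 6 mm in and the camera geometry suggests about 8 mm, so those two disagree by 2 mm. Both are above the 4 mm limit.
- **Snap:** judged from the force alone. It pulled in briefly, returned to baseline, then the spring began to give at about 13 N. The seat was hidden from the cameras.
- **Bystanders:** I moved nothing near them, but I did not re-measure them at the end.

**What went wrong:**
- The reported tool position turned out to lie about 43 mm beyond the real fingertips. My first grasp therefore closed on nothing above the block, without disturbing it. I corrected for the offset from the camera depth afterwards.
- The network did not find the block in the wrist view while it was held, so I measured it directly from the depth map.

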